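# Take the bayonet lens off the bench camera and stow it in the lens case

### The job

Slide the lower lid of the lens case, the one over the empty bay, fully under its neighbour. Press the camera's release button right down until the lens springs round off its catch, turn the lens on anticlockwise (seen from above) until it has made a quarter turn, and lift it straight off. Set it down gently, upright, on the floor of the empty bay and leave that bay open, without disturbing the other lens or the things standing near by.

Things in the scene. Friction and masses are not known exactly. Their poses are not given: they have to be found in the camera images.
- camera: Fixed square bench camera on its back, lens mount up: dark finned body 100 x 100 mm on a foot plate 124 x 124 mm, top face 74 mm high, steel mount ring of radius 34.5 mm with its face (lens seat) 78 mm high. Origin: centre of the foot's underside, on the mount axis; z up. Release button at the corner (-37, -37 mm) of this frame; a white dot at (29, -29 mm) marks where the lens comes free.
- mount_seat (a point): Point on the mount axis in the plane of the lens seat, 78 mm above the bench (axes as camera).
- release_button (a joint): Travel of the camera's steel release button, m: 0 up, 0.0075 fully down; 2 to 3 N press it down, it springs back. From about 0.005 its lock pin is out of the lens, which a damped spring then turns anticlockwise, in about 0.3 s, to 0.45 rad from the camera's yaw; there it stays unlocked when the button is let go. Locked, it holds against a twist of 1 N m.
- button_top (a point): Centre of the button's round top, 16 mm across, 88 mm above the bench when up, 52 mm from the mount axis; moves with the button.
- lens: Black lens, 0.35 kg, 72 mm tall. Origin: centre of the underside; z up. Rear tube radius 16 mm with two lugs (0 to 10 mm up), flange radius 29 mm (to 19 mm), barrel radius 26 mm (to 72 mm; grip at 35 to 70 mm). On the camera its origin is 68 mm up. Locked, its yaw equals the camera's (within 0.05); turned anticlockwise 1.35 to 1.6 rad (best 1.5; stop at 1.65) it lifts off.
- lens_case: Fixed grey plastic case, 130 (x) x 276 (y) mm, two bays side by side along y; walls 5 mm thick, 78 mm high; aluminium double track on the long sides up to 92 mm. Origin: centre of its underside; z up. Bay floor 4 mm above the bench. The -y bay (y -133 to 0 mm) is empty, the +y bay holds the capped lens; a clear lid over each.
- lower_lid (a joint): Slide of the clear lid on the lower track over the empty -y bay, m: 0 covers the bay, grows as it slides along the case's +y under the other lid, to 0.100 (stop, fully under). May start a little open. Friction about 1.5 N; stays where left. Lid top 82 mm above the bench. Fully open it leaves a gap 120 (x) by 102 mm (y).
- lower_lid_handle (a point): Middle of the top of the lower lid's black bar handle, 109 mm above the bench; the bar is 60 mm long along the case's x, 10 mm thick along its y, free from 89 to 109 mm height. Axes as the case. The other lid's top face is 88.5 mm high, so fingertips above 91 mm pass over it.
- upper_lid (a joint): Slide of the other clear lid, on the upper track over the +y bay, m: 0 covers the capped lens, grows towards -y to 0.100. Has the same handle at its +y end. To be left shut.
- empty_bay (a point): Point on the floor of the empty bay, 86 mm towards -y from the case's centre, 4 mm above the bench: the middle of the free gap when the lower lid is open (axes as the case).
- capped_lens: Second, wider lens with a cap, radius 30 mm, 52 mm tall, loose in the +y bay under the upper lid. Origin: centre of its underside.
- beaker_100: Glass beaker 54 x 54 x 71 mm, loose bystander behind the work. Origin: centre of its underside.
- beaker_50: Smaller glass beaker 46 x 46 x 59 mm, loose bystander. Origin: centre of its underside.
- dropper_bottle: Brown dropper bottle 33 x 34 x 102 mm, loose bystander. Origin: centre of its underside.
- pot: Round grease pot 69 mm across, 41 mm tall, loose bystander. Origin: centre of its underside.
Mind the look-alikes: they are no part of the job. Leave any orange look-alike of the lens alone.

How it is judged:
By the outcome, as a careful person would: the job done as asked, in the order asked, and still so for the second after the job is handed in, with the robot touching nothing.
It also fails if it takes over 70 s, if anything falls off the work surface, if the arm or the gripper's body presses on something with over 40 N, if the wrist force passes 120 N, or if a joint passes its speed limit or range.

### The arm

A 6-joint arm with a two-finger parallel gripper is mounted at the origin on a cart in front of the work surface, level with it; the furniture and walls round the work are solid. World frame = base frame: x ahead of the robot, y to its left, z up, the work surface at z = 0. Lengths are in m, angles in rad, forces in N, time in s.
With the tool pointing down it reaches from about 0.35 to 0.925 m from the base axis. Payload 6.4 kg.
Tool frame: the origin (TCP) lies between the finger pads; the fingertips stand 8 mm ahead of it and the grasp point (between the pads) lies 11 mm behind it (robot.tips_ahead is the distance from the TCP to the fingertips, in m); z points along the fingers, y is the line along which they close (so a half turn about z gives the same grasp; the last joint's range is limited). The gripper opens to 94 mm and grips with 3 to 60 N. Pads are 16 mm wide; open, the fingers measure 119 mm over their backs; the gripper's body (75 mm by 177 mm) begins 78 mm behind the grasp point.
Start: joints at [1.012, 0.245, 1.558, -0, 1.339, -0.174], TCP at [0.244, 0.602, 0.213] pointing down, gripper open.
Joint ranges: [-3.13, 3.13], [-1.02, 2.26], [0.13, 2.54], [-0.95, 4.09], [0.21, 2.88], [-2.74, 2.74]. Speed limits (rad/s): [2.57, 2.57, 3.14, 3.14, 3.14, 3.14].

### API

Orientations are given as a rotation vector (axis times angle).
In Python, from workcell import robot gives the robot as it stands.
- The arm moves only by the tool send_rows, never from a script. Its argument "commands" is a list of rows, each an object of numbers: "fingers": the finger opening in m, from 0 to 0.094; "dx", "dy", "dz": the shift along the tool's x, y, z in m; "ax", "ay", "az": the turn, a rotation vector about the tool's x, y, z in degrees. A call has 1 to 8 rows; each row shifts and turns the commanded pose from where the row before left it, along the tool's axes as they then stand; what a row does not reach is not made up. A row lasts 1/8 s, in which the tool goes at most 62.5 mm and 10.7 degrees, less where a joint would pass 70% of its speed; a pose out of reach is approached as far as the arm can. A call with a gripper value outside its range is refused whole. The fingers move at their own pace and stop on an object; "newtons" is the grip in N (left out, the last holds). Time passes only in rows, so rows that do not move let the fingers close. It gives the time, the measured TCP pose, the force, the opening and the grip force at its end, in the units of the state.
- robot.get_obs(): the state, without advancing time (a new reading comes with each control period).
- robot.camera(name): name is "side" or "top"; returns a dict with "image" (480x640x3 uint8, red, green, blue), "depth" (480x640 float32, m along the optical axis (not along the pixel's ray), 0 where there is no reading), "fx", "fy", "cx", "cy" (pixels), "dist_coeffs" ([k1, k2, p1, p2, k3] as OpenCV has them; the pictures are not rectified), "world_from_camera" (4x4, takes a point from camera to world coordinates). Camera axes: x right, y down, z forward; pixel columns grow to the right and rows downward; lengths in m; the calibration is good to about 2 mm. A picture is of the moment at which its call begins.
- robot.sign_off(): hands the job in; it is judged then, once.
The state is a dict: "time": time; "joint_positions": joint angles; "joint_vel": joint speeds; "joint_efforts": joint torques, N m; "tcp_pos": TCP position; "ee_rot": TCP orientation; "force": force on the tool from outside, world axes, zero at the start; "ft_torque": the same for the moment, N m; "finger_gap": finger opening in m; "grasp_force": force on a finger pad.
Only numpy, scipy, OpenCV 4.12 (cv2) and the standard library are available. Lean on these libraries where they do the work, as an engineer would, in place of code of your own. Each camera call takes 0.05 s, during which the arm holds its last target. There are 200 camera calls.

## Working session

There is one attempt and no reset: what is moved stays moved. The work goes in short steps, Python scripts to look and compute and a tool call to move; the robot and the scene stay as the last step left them, time stands still between calls to the robot, and variables do not carry over. Pictures are saved under pics/ and viewed, at most 10 in all, crops included, and the job is handed in when it is done.

Besides the shell and the picture viewer there is one more tool, called after "Emit:" in YAML: its name, and indented under it one key for each argument. send_rows: Moves the arm, as the interface text tells. Its arguments: {"type":"object","properties":{"commands":{"type":"array","items":{"type":"object","properties":{"fingers":{"type":"number"},"dx":{"type":"number"},"dy":{"type":"number"},"dz":{"type":"number"},"ax":{"type":"number"},"ay":{"type":"number"},"az":{"type":"number"}}}},"newtons":{"type":"number"}},"required":["commands"]}

```bash
mkdir -p pics; ls; python3 - <<'E'
from workcell import robot
import cv2,numpy as np,pickle
d={}
for n in("top","side"):
    c=robot.camera(n); d[n]=c
    cv2.imwrite(f"pics/{n}0.png",c["image"][:,:,::-1])
    print(n,c["fx"],c["fy"],c["cx"],c["cy"],c["dist_coeffs"],np.round(c["world_from_camera"],3).tolist())
pickle.dump(d,open("c0.pkl","wb"))
o=robot.get_obs();print({k:np.round(v,3) for k,v in o.items()},robot.tips_ahead)
E
```

```text
pics
top 444.4749273153957 444.4749273153957 318.6277788489687 239.97063968209815 [0.03721811 0.         0.         0.         0.        ] [[0.024, -0.981, 0.193, 0.375], [-1.0, -0.026, -0.01, -0.083], [0.015, -0.193, -0.981, 1.06], [0.0, 0.0, 0.0, 1.0]]
side 587.4746916496821 587.4746916496821 322.63464153961365 240.51046185933154 [-0.1068334  0.         0.         0.         0.       ] [[-0.811, -0.449, 0.374, 0.052], [-0.585, 0.622, -0.521, 0.634], [0.001, -0.642, -0.767, 1.134], [0.0, 0.0, 0.0, 1.0]]
{'time': np.float64(0.1), 'joint_positions': array([ 1.012,  0.246,  1.559, -0.   ,  1.339, -0.174]), 'joint_vel': array([ 0.001, -0.001, -0.003,  0.001,  0.   ,  0.   ]), 'joint_efforts': array([-0.0000e+00, -4.1691e+01, -3.1553e+01,  6.9000e-02,  3.1000e-02,
       -0.0000e+00]), 'tcp_pos': array([0.244, 0.602, 0.213]), 'ee_rot': array([-6.010e-01, -3.083e+00,  2.000e-03]), 'force': array([ 0.037, -0.062,  0.065]), 'ft_torque': array([ 0.038, -0.036, -0.046]), 'grasp_force': np.float64(0.0), 'finger_gap': np.float64(0.094)} 0.008
```

View pics/top0.png

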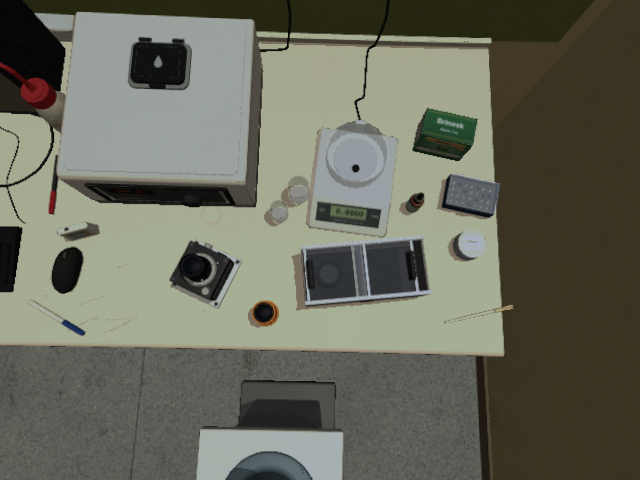

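View pics/side0.png

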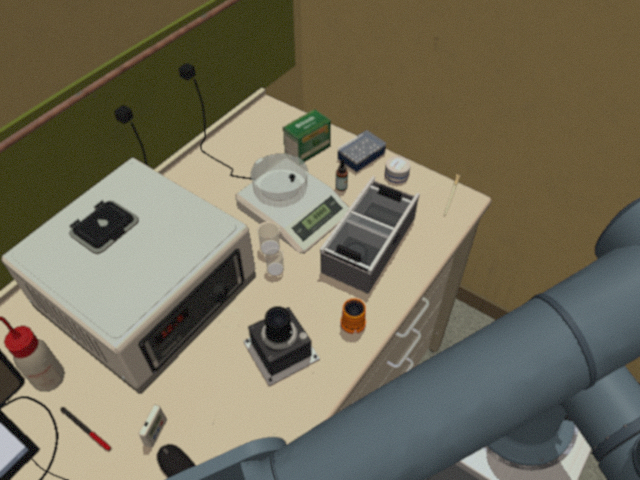

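The top view shows the camera body at about (205,272) with the black lens at (197,266). The orange look-alike is at (265,313). The case runs from (303,275) to (428,265): the left bay holds the capped lens at (328,274) and the right bay is empty, with its handle at (411,264). Next I'll enlarge the camera and case to confirm these and read the details.

```bash
python3 - <<'E'
import cv2,pickle,numpy as np
d=pickle.load(open("c0.pkl","rb"));im=d["top"]["image"][:,:,::-1]
a=cv2.resize(im[230:315,160:250],None,fx=6,fy=6,interpolation=cv2.INTER_CUBIC)[:510,:540]
b=cv2.resize(im[225:315,290:440],None,fx=5,fy=5,interpolation=cv2.INTER_CUBIC)
a=np.clip(a.astype(float)*1.5,0,255);b=np.clip(b.astype(float)*1.5,0,255)
cv2.imwrite("pics/cam.png",a);cv2.imwrite("pics/case.png",b)
E
```

```text
[ WARN:0@0.029] global loadsave.cpp:1063 imwrite_ Unsupported depth image for selected encoder is fallbacked to CV_8U.
```

View pics/cam.png

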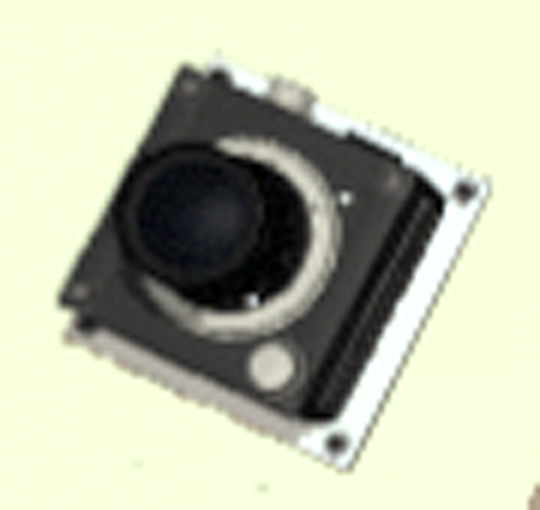

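View pics/case.png

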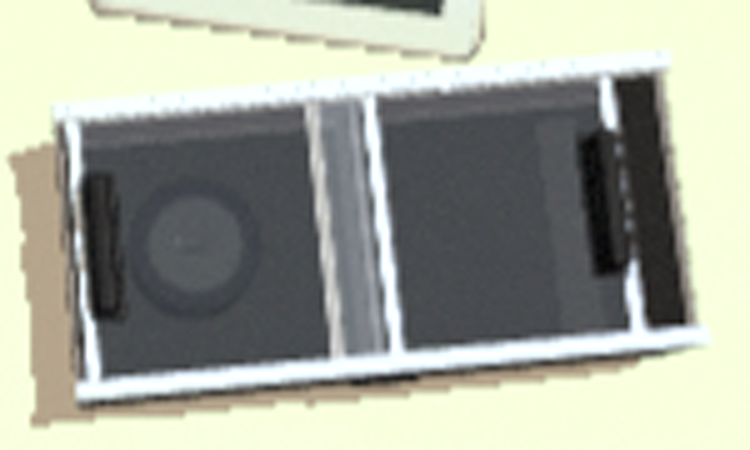

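The crops show the black lens on the square body, button at crop (271,367), white mount dot at (346,199) and lens index dot at (252,299). In the case, the capped lens is under the left lid. The lower-lid handle is at crop (600,203), and that lid starts slightly open, with a dark gap on its right.

```bash
cat >h.py <<'E'
import cv2,numpy as np,pickle
def ray(c,uv):
    K=np.array([[c["fx"],0,c["cx"]],[0,c["fy"],c["cy"]],[0,0,1]])
    n=cv2.undistortPoints(np.array(uv,float).reshape(-1,1,2),K,np.array(c["dist_coeffs"])).reshape(-1,2)
    return np.c_[n,np.ones(len(n))]
def onz(c,uv,z):
    T=c["world_from_camera"];r=ray(c,uv)@T[:3,:3].T;o=T[:3,3]
    return o+r*((z-o[2])/r[:,2])[:,None]
def cloud(c):
    h,w=c["depth"].shape;u,v=np.meshgrid(np.arange(w),np.arange(h))
    T=c["world_from_camera"];p=ray(c,np.c_[u.ravel(),v.ravel()])*c["depth"].ravel()[:,None]
    return (p@T[:3,:3].T+T[:3,3]).reshape(h,w,3)
E
python3 - <<'E'
from h import *
d=pickle.load(open("c0.pkl","rb"));c=d["top"]
f=lambda p,x,y,s:[(x+(a+.5)/s-.5,y+(b+.5)/s-.5) for a,b in p]
P=lambda n,a:print(n,np.round(a,4).tolist())
b=onz(c,f([(271,367)],160,230,6),.088)[0];dt=onz(c,f([(346,199)],160,230,6),.074)[0]
P("button",b);P("dot",dt);v=(dt-b)[:2];print("len",np.hypot(*v))
yaw=np.arctan2(v[1],v[0])-np.arctan2(8,66);print("camyaw",yaw)
R=np.array([[np.cos(yaw),-np.sin(yaw)],[np.sin(yaw),np.cos(yaw)]])
P("axis from b",b[:2]-R@[-.037,-.037]);P("axis from dot",dt[:2]-R@[.029,-.029])
k=onz(c,f([(188,68),(65,300),(325,415),(440,205)],160,230,6),.074)
P("body corners",k);print(np.linalg.norm(np.diff(k,axis=0),axis=1))
q=onz(c,f([(197,217)],160,230,6),.140);P("lens top",q)
rc=onz(c,f([(55,110),(668,60),(707,335),(80,400)],290,225,5),.092);P("case",rc);P("centre",rc.mean(0));print(np.linalg.norm(np.diff(rc,axis=0),axis=1))
P("yaw case",[np.arctan2(*-(rc[1]-rc[0])[[0,1]][::1]),np.arctan2(*-(rc[2]-rc[3])[[0,1]])])
w=cloud(c)
def reg(n,x0,x1,y0,y1,zl,zh):
    s=w[y0:y1,x0:x1].reshape(-1,3);s=s[(s[:,2]>zl)&(s[:,2]<zh)]
    if len(s)<5: print(n,len(s));return
    r=cv2.minAreaRect(s[:,:2].astype(np.float32));P(n+f" n{len(s)} medz {np.median(s[:,2]):.4f}",np.r_[s[:,:2].mean(0),r[0],r[1],r[2]])
reg("lens",165,250,230,315,.13,.15);reg("camtop",165,250,230,315,.066,.084)
reg("handleR",400,425,240,290,.102,.115);reg("handleL",303,318,250,300,.102,.115)
reg("rails",290,440,225,315,.086,.098)
reg("beak",262,312,170,228,.03,.09);reg("bottle",402,428,185,215,.05,.12)
reg("scale",305,400,120,240,.02,.2); reg("orange",250,282,298,328,.02,.2)
E
```

```text
button [0.4477, 0.1506, 0.088]
dot [0.5114, 0.131, 0.074]
len 0.0665919060290335
camyaw -0.41935833480776885
axis from b [0.4966, 0.1693]
axis from dot [0.4967, 0.1693]
body corners [[0.5592, 0.1929, 0.074], [0.4715, 0.2306, 0.074], [0.4318, 0.1331, 0.074], [0.51, 0.0962, 0.074]]
[0.09546444 0.10528327 0.08646376]
lens top [[0.4947, 0.1672, 0.14]]
case [[0.5495, -0.0536, 0.092], [0.5794, -0.3256, 0.092], [0.4578, -0.3398, 0.092], [0.4229, -0.0684, 0.092]]
centre [0.5024, -0.1969, 0.092]
[0.27361545 0.12238188 0.27359659]
yaw case [-0.1094, -0.128]
lens n497 medz 0.1367 [0.4948, 0.1697, 0.4946, 0.1697, 0.0501, 0.0501, 3.8072]
camtop n1337 medz 0.0740 [0.4943, 0.1628, 0.4963, 0.1691, 0.1008, 0.1015, 66.3472]
handleR n144 medz 0.1082 [0.5146, -0.2956, 0.5152, -0.2962, 0.0619, 0.011, 6.4192]
handleL n138 medz 0.1083 [0.4901, -0.076, 0.4907, -0.0759, 0.0591, 0.0107, 6.7347]
rails n3953 medz 0.0892 [0.4979, -0.1516, 0.5036, -0.1962, 0.1329, 0.2752, 6.6563]
beak n585 medz 0.0505 [0.6785, -0.0355, 0.6773, -0.023, 0.1067, 0.1002, 1.5121]
bottle n177 medz 0.0695 [0.6712, -0.3171, 0.6722, -0.3176, 0.033, 0.0249, 45.2881]
scale n8625 medz 0.0614 [0.7124, -0.1663, 0.7092, -0.1658, 0.2167, 0.2774, 89.239]
orange n497 medz 0.0683 [0.4039, 0.0223, 0.4037, 0.0232, 0.0523, 0.0509, 29.683]
```

Measurements agree:

| Item | World position / angle | Check |
|---|---|---|
| Mount axis | (0.4965, 0.1693) | found three ways, within about 2 mm |
| Camera yaw | -0.42 | - |
| Button | (0.4477, 0.1506) | - |
| Case centre | (0.5036, -0.1962), yaw 0.115 | - |
| Lower-lid handle | (0.515, -0.296) | z 0.108, as specified |

First I'll go round to the -y side of the lower-lid handle with closed fingers.

Emit:
send_rows:
  commands:
    - {"fingers":0,"az":-9.6}
    - {"az":-9.6}
    - {"az":-9.5}
    - {"dx":-0.0103,"dy":-0.0595}
    - {"dx":-0.0103,"dy":-0.0595}
    - {"dx":-0.0103,"dy":-0.0595}
    - {"dx":-0.0103,"dy":-0.0595}
    - {"dx":-0.0103,"dy":-0.0595}
  newtons: 20

```text
invalid input at $.commands[0]: expected keys fingers, dx, dy, dz, ax, ay, az
```

Emit:
send_rows:
  commands:
    - {"dx":-0.0103,"dy":-0.0595}
    - {"dx":-0.0103,"dy":-0.0595}
    - {"dx":-0.0103,"dy":-0.0595}
    - {"dx":-0.0103,"dy":-0.0595}
    - {"dx":-0.0103,"dy":-0.0595}
    - {"dx":-0.0103,"dy":-0.0595}
    - {"dx":-0.0103,"dy":-0.0595}
    - {"dx":-0.0103,"dy":-0.0595}

```text
invalid input at $.commands[0]: expected keys fingers, dx, dy, dz, ax, ay, az
```

Emit:
send_rows:
  commands:
    - {"dx":-0.0103,"dy":-0.0595}
    - {"dx":-0.0103,"dy":-0.0595}
    - {"dx":-0.0103,"dy":-0.0595}
    - {}

```text
invalid input at $.commands[0]: expected keys fingers, dx, dy, dz, ax, ay, az
```

All keys are needed in each row.

Emit:
send_rows:
  commands:
    - {"fingers":0,"dx":0,"dy":0,"dz":0,"ax":0,"ay":0,"az":-9.6}
    - {"fingers":0,"dx":0,"dy":0,"dz":0,"ax":0,"ay":0,"az":-9.6}
    - {"fingers":0,"dx":0,"dy":0,"dz":0,"ax":0,"ay":0,"az":-9.5}
    - {"fingers":0,"dx":-0.0103,"dy":-0.0595,"dz":0,"ax":0,"ay":0,"az":0}
    - {"fingers":0,"dx":-0.0103,"dy":-0.0595,"dz":0,"ax":0,"ay":0,"az":0}
    - {"fingers":0,"dx":-0.0103,"dy":-0.0595,"dz":0,"ax":0,"ay":0,"az":0}
    - {"fingers":0,"dx":-0.0103,"dy":-0.0595,"dz":0,"ax":0,"ay":0,"az":0}
    - {"fingers":0,"dx":-0.0103,"dy":-0.0595,"dz":0,"ax":0,"ay":0,"az":0}
  newtons: 20

```text
time: 1.1
tcp_pos: [0.3296, 0.3111, 0.2131]
ee_rot: [0.183, -3.136, 0.0]
force: [0.6, 0.0, 1.1]
finger_gap: 0.0176
grasp_force: 0.0
```

Emit:
send_rows:
  commands:
    - {"fingers":0,"dx":-0.0103,"dy":-0.0595,"dz":0,"ax":0,"ay":0,"az":0}
    - {"fingers":0,"dx":-0.0103,"dy":-0.0595,"dz":0,"ax":0,"ay":0,"az":0}
    - {"fingers":0,"dx":-0.0103,"dy":-0.0595,"dz":0,"ax":0,"ay":0,"az":0}
    - {"fingers":0,"dx":-0.0103,"dy":-0.0595,"dz":0,"ax":0,"ay":0,"az":0}
    - {"fingers":0,"dx":-0.0103,"dy":-0.0595,"dz":0,"ax":0,"ay":0,"az":0}
    - {"fingers":0,"dx":-0.0103,"dy":-0.0595,"dz":0,"ax":0,"ay":0,"az":0}
    - {"fingers":0,"dx":-0.0103,"dy":-0.0595,"dz":0,"ax":0,"ay":0,"az":0}
    - {"fingers":0,"dx":-0.0103,"dy":-0.0595,"dz":0,"ax":0,"ay":0,"az":0}

```text
time: 2.1
tcp_pos: [0.4666, -0.1523, 0.2132]
ee_rot: [-0.181, 3.136, 0.0]
force: [1.5, 0.8, -0.2]
finger_gap: 0.0005
grasp_force: 0.0
```

Emit:
send_rows:
  commands:
    - {"fingers":0,"dx":-0.0103,"dy":-0.0595,"dz":0,"ax":0,"ay":0,"az":0}
    - {"fingers":0,"dx":-0.0103,"dy":-0.0595,"dz":0,"ax":0,"ay":0,"az":0}
    - {"fingers":0,"dx":-0.0103,"dy":-0.0595,"dz":0,"ax":0,"ay":0,"az":0}
    - {"fingers":0,"dx":0,"dy":0,"dz":0,"ax":0,"ay":0,"az":0}
    - {"fingers":0,"dx":0,"dy":0,"dz":0,"ax":0,"ay":0,"az":0}

```text
time: 2.72
tcp_pos: [0.5176, -0.3234, 0.2127]
ee_rot: [0.182, -3.135, -0.002]
force: [0.3, -0.1, 0.1]
finger_gap: 0.0002
grasp_force: 0.0
```

Emit:
send_rows:
  commands:
    - {"fingers":0,"dx":0,"dy":0,"dz":0.055,"ax":0,"ay":0,"az":0}
    - {"fingers":0,"dx":0,"dy":0,"dz":0.045,"ax":0,"ay":0,"az":0}
    - {"fingers":0,"dx":0,"dy":0,"dz":0.0095,"ax":0,"ay":0,"az":0}
    - {"fingers":0,"dx":0,"dy":0,"dz":0,"ax":0,"ay":0,"az":0}
    - {"fingers":0,"dx":0,"dy":0.005,"dz":0,"ax":0,"ay":0,"az":0}
    - {"fingers":0,"dx":0,"dy":0.005,"dz":0,"ax":0,"ay":0,"az":0}
    - {"fingers":0,"dx":0,"dy":0.005,"dz":0,"ax":0,"ay":0,"az":0}
    - {"fingers":0,"dx":0,"dy":0.005,"dz":0,"ax":0,"ay":0,"az":0}

```text
time: 3.72
tcp_pos: [0.516, -0.3043, 0.1047]
ee_rot: [-0.182, 3.135, -0.002]
force: [0.2, -2.1, 0.6]
finger_gap: 0.0003
grasp_force: 0.7
```

Emit:
send_rows:
  commands:
    - {"fingers":0,"dx":0,"dy":0.01,"dz":0,"ax":0,"ay":0,"az":0}
    - {"fingers":0,"dx":0,"dy":0.01,"dz":0,"ax":0,"ay":0,"az":0}
    - {"fingers":0,"dx":0,"dy":0.01,"dz":0,"ax":0,"ay":0,"az":0}
    - {"fingers":0,"dx":0,"dy":0.01,"dz":0,"ax":0,"ay":0,"az":0}
    - {"fingers":0,"dx":0,"dy":0.01,"dz":0,"ax":0,"ay":0,"az":0}
    - {"fingers":0,"dx":0,"dy":0.005,"dz":0,"ax":0,"ay":0,"az":0}
    - {"fingers":0,"dx":0,"dy":0.003,"dz":0,"ax":0,"ay":0,"az":0}
    - {"fingers":0,"dx":0,"dy":0.002,"dz":0,"ax":0,"ay":0,"az":0}

```text
time: 4.72
tcp_pos: [0.5086, -0.2444, 0.1038]
ee_rot: [0.182, -3.136, -0.0]
force: [0.3, -1.4, -1.3]
finger_gap: 0.0005
grasp_force: 0.6
```

Emit:
send_rows:
  commands:
    - {"fingers":0,"dx":0,"dy":0.002,"dz":0,"ax":0,"ay":0,"az":0}
    - {"fingers":0,"dx":0,"dy":0.002,"dz":0,"ax":0,"ay":0,"az":0}
    - {"fingers":0,"dx":0,"dy":0.002,"dz":0,"ax":0,"ay":0,"az":0}
    - {"fingers":0,"dx":0,"dy":0.001,"dz":0,"ax":0,"ay":0,"az":0}

```text
time: 5.22
tcp_pos: [0.5078, -0.2374, 0.1039]
ee_rot: [0.182, -3.136, -0.0]
force: [0.2, -1.4, 0.1]
finger_gap: 0.0006
grasp_force: 0.6
```

Emit:
send_rows:
  commands:
    - {"fingers":0,"dx":0,"dy":0.001,"dz":0,"ax":0,"ay":0,"az":0}
    - {"fingers":0,"dx":0,"dy":0.001,"dz":0,"ax":0,"ay":0,"az":0}

```text
time: 5.48
tcp_pos: [0.5076, -0.2355, 0.1039]
ee_rot: [0.182, -3.136, -0.0]
force: [0.1, -1.4, -1.3]
finger_gap: 0.0003
grasp_force: 0.6
```

Emit:
send_rows:
  commands:
    - {"fingers":0,"dx":0,"dy":0.001,"dz":0,"ax":0,"ay":0,"az":0}
    - {"fingers":0,"dx":0,"dy":0.001,"dz":0,"ax":0,"ay":0,"az":0}

```text
time: 5.72
tcp_pos: [0.5076, -0.2352, 0.104]
ee_rot: [-0.183, 3.136, -0.006]
force: [-0.7, -9.1, -4.0]
finger_gap: 0.0004
grasp_force: 4.4
```

Emit:
send_rows:
  commands:
    - {"fingers":0,"dx":0,"dy":0.001,"dz":0,"ax":0,"ay":0,"az":0}
    - {"fingers":0,"dx":0,"dy":0.001,"dz":0,"ax":0,"ay":0,"az":0}

```text
time: 5.98
tcp_pos: [0.5076, -0.2351, 0.1042]
ee_rot: [-0.183, 3.135, -0.013]
force: [1.2, -14.7, -7.4]
finger_gap: 0.0004
grasp_force: 7.4
```

The lid has hit its stop: force rose to 15 N with no further movement. I'll back off, rise and rotate for the button.

Emit:
send_rows:
  commands:
    - {"fingers":0,"dx":0,"dy":-0.015,"dz":0,"ax":0,"ay":0,"az":0}
    - {"fingers":0,"dx":0,"dy":0,"dz":-0.03,"ax":0,"ay":0,"az":0}
    - {"fingers":0,"dx":0,"dy":0,"dz":-0.04,"ax":0,"ay":0,"az":-7.2}
    - {"fingers":0,"dx":0,"dy":0,"dz":-0.04,"ax":0,"ay":0,"az":-7.2}
    - {"fingers":0,"dx":0,"dy":0,"dz":0,"ax":0,"ay":0,"az":0}

```text
time: 6.6
tcp_pos: [0.5107, -0.2477, 0.2179]
ee_rot: [-0.572, 3.084, -0.007]
force: [-0.2, -0.7, 0.6]
finger_gap: 0.0007
grasp_force: 0.0
```

```bash
cat >>h.py <<'E'
def go(robot,tgt,psi=None):
    "print shift to world TCP target in tool axes, tool as it stands"
    from scipy.spatial.transform import Rotation as Ro
    o=robot.get_obs();R=Ro.from_rotvec(o["ee_rot"]).as_matrix()
    ps=np.degrees(np.arctan2(R[1,1],R[0,1]))
    print("t %.2f tcp"%o["time"],np.round(o["tcp_pos"],4),"psi %.1f tilt %.2f"%(ps,np.degrees(np.arccos(-R[2,2]))),"j",np.round(o["joint_positions"],2))
    print("tool shift",np.round(R.T@(np.array(tgt)-o["tcp_pos"]),4), "" if psi is None else "az %.1f"%((ps-psi+90)%180-90))
E
python3 - <<'E'
from h import *
from workcell import robot
c=robot.camera("top");pickle.dump(c,open("c1.pkl","wb"))
cv2.imwrite("pics/lid.png",cv2.resize(np.clip(c["image"][215:325,165:445,::-1]*1.4,0,255).astype(np.uint8),None,fx=2.8,fy=2.8,interpolation=cv2.INTER_CUBIC))
w=cloud(c);s=w[240:300,340:400].reshape(-1,3);s=s[(s[:,2]>.102)&(s[:,2]<.115)];print(len(s),s.mean(0) if len(s) else 0)
go(robot,[.4477,.1506,.213],111)
E
```

```text
0 0
t 6.65 tcp [ 0.5096 -0.2469  0.2153] psi 111.0 tilt 0.13 j [-0.65  0.05  1.77  0.    1.32 -2.59]
tool shift [-0.0846  0.3933  0.0018] az -0.0
```

View pics/lid.png

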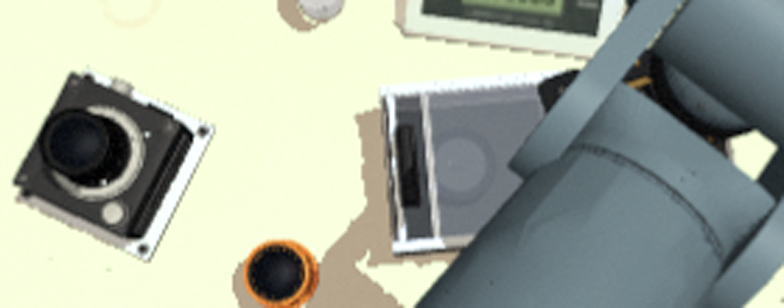

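The picture shows the lid stacked under its neighbour: its edge is at (428,150) near the capped side, and the arm hides the empty bay. The force stop and the handle position agree with fully open. I'll check the bay again later and go to the button now.

Emit:
send_rows:
  commands:
    - {"fingers":0,"dx":-0.0106,"dy":0.0492,"dz":0,"ax":0,"ay":0,"az":0}
    - {"fingers":0,"dx":-0.0106,"dy":0.0492,"dz":0,"ax":0,"ay":0,"az":0}
    - {"fingers":0,"dx":-0.0106,"dy":0.0492,"dz":0,"ax":0,"ay":0,"az":0}
    - {"fingers":0,"dx":-0.0106,"dy":0.0492,"dz":0,"ax":0,"ay":0,"az":0}
    - {"fingers":0,"dx":-0.0106,"dy":0.0492,"dz":0,"ax":0,"ay":0,"az":0}
    - {"fingers":0,"dx":-0.0106,"dy":0.0492,"dz":0,"ax":0,"ay":0,"az":0}
    - {"fingers":0,"dx":-0.0106,"dy":0.0492,"dz":0,"ax":0,"ay":0,"az":0}
    - {"fingers":0,"dx":-0.0106,"dy":0.0492,"dz":0,"ax":0,"ay":0,"az":0}

```text
time: 7.65
tcp_pos: [0.445, 0.1528, 0.2119]
ee_rot: [0.571, -3.085, -0.001]
force: [1.3, 0.8, -1.0]
finger_gap: 0.0006
grasp_force: 0.0
```

Emit:
send_rows:
  commands:
    - {"fingers":0,"dx":0,"dy":0,"dz":0.055,"ax":0,"ay":0,"az":0}
    - {"fingers":0,"dx":0,"dy":0,"dz":0.05,"ax":0,"ay":0,"az":0}
    - {"fingers":0,"dx":0,"dy":0,"dz":0.005,"ax":0,"ay":0,"az":0}
    - {"fingers":0,"dx":0,"dy":0,"dz":0,"ax":0,"ay":0,"az":0}

```text
time: 8.15
tcp_pos: [0.4468, 0.1512, 0.1042]
ee_rot: [0.573, -3.088, -0.0]
force: [0.3, -0.0, 0.8]
finger_gap: 0.0008
grasp_force: 0.0
```

```bash
python3 - <<'E'
from h import *
from workcell import robot
go(robot,[.4477,.1506,.0885],111);print(robot.get_obs()["force"])
E
```

```text
t 8.15 tcp [0.4468 0.1512 0.1042] psi 111.0 tilt 0.04 j [ 0.09 -0.05  2.09  0.    1.1  -1.85]
tool shift [-0.0007 -0.0009  0.0157] az 0.0
[ 0.26939101 -0.04439072  0.77276207]
```

Emit:
send_rows:
  commands:
    - {"fingers":0,"dx":-0.0007,"dy":-0.0009,"dz":0.006,"ax":0,"ay":0,"az":0}
    - {"fingers":0,"dx":0,"dy":0,"dz":0.004,"ax":0,"ay":0,"az":0}
    - {"fingers":0,"dx":0,"dy":0,"dz":0.003,"ax":0,"ay":0,"az":0}
    - {"fingers":0,"dx":0,"dy":0,"dz":0.002,"ax":0,"ay":0,"az":0}
    - {"fingers":0,"dx":0,"dy":0,"dz":0.001,"ax":0,"ay":0,"az":0}
    - {"fingers":0,"dx":0,"dy":0,"dz":0,"ax":0,"ay":0,"az":0}

```text
time: 8.9
tcp_pos: [0.4481, 0.1507, 0.0886]
ee_rot: [-0.574, 3.088, -0.0]
force: [-0.8, -0.7, 5.7]
finger_gap: 0.0004
grasp_force: 2.4
```

Emit:
send_rows:
  commands:
    - {"fingers":0,"dx":0,"dy":0,"dz":0,"ax":0,"ay":0,"az":0}
    - {"fingers":0,"dx":0,"dy":0,"dz":0,"ax":0,"ay":0,"az":0}
    - {"fingers":0,"dx":0,"dy":0,"dz":0,"ax":0,"ay":0,"az":0}
    - {"fingers":0,"dx":0,"dy":0,"dz":-0.02,"ax":0,"ay":0,"az":0}
    - {"fingers":0,"dx":0,"dy":0,"dz":-0.05,"ax":0,"ay":0,"az":0}
    - {"fingers":0.03,"dx":0,"dy":0,"dz":-0.055,"ax":0,"ay":0,"az":0}
    - {"fingers":0.06,"dx":0,"dy":0,"dz":0,"ax":0,"ay":0,"az":10}
    - {"fingers":0.08,"dx":0,"dy":0,"dz":0,"ax":0,"ay":0,"az":10}

```text
time: 9.9
tcp_pos: [0.4477, 0.1507, 0.2135]
ee_rot: [-0.02, 3.141, 0.0]
force: [-0.2, -0.3, 0.3]
finger_gap: 0.0271
grasp_force: 0.0
```

Emit:
send_rows:
  commands:
    - {"fingers":0.08,"dx":0,"dy":0,"dz":0,"ax":0,"ay":0,"az":10}
    - {"fingers":0.08,"dx":0,"dy":0,"dz":0,"ax":0,"ay":0,"az":10}
    - {"fingers":0.08,"dx":0,"dy":0,"dz":0,"ax":0,"ay":0,"az":10}
    - {"fingers":0.08,"dx":0,"dy":0,"dz":0,"ax":0,"ay":0,"az":10}
    - {"fingers":0.08,"dx":0,"dy":0,"dz":0,"ax":0,"ay":0,"az":10}
    - {"fingers":0.08,"dx":0,"dy":0,"dz":0,"ax":0,"ay":0,"az":10}
    - {"fingers":0.08,"dx":0,"dy":0,"dz":0,"ax":0,"ay":0,"az":10}
    - {"fingers":0.08,"dx":0,"dy":0,"dz":0,"ax":0,"ay":0,"az":1}

```text
time: 10.9
tcp_pos: [0.4473, 0.1507, 0.2125]
ee_rot: [-1.799, -2.575, 0.001]
force: [-0.5, 0.3, 0.1]
finger_gap: 0.0801
grasp_force: 0.0
```

```bash
python3 - <<'E'
from h import *
from workcell import robot
c=robot.camera("side");t=robot.camera("top")
a=cv2.resize(c["image"][290:390,230:330,::-1],(500,500),interpolation=cv2.INTER_CUBIC)
b=cv2.resize(t["image"][225:320,160:450,::-1],None,fx=2.7,fy=2.7,interpolation=cv2.INTER_CUBIC)
b=b[:,:783];o=np.zeros((600,800,3),np.uint8);o[:b.shape[0],:b.shape[1]]=b
a=cv2.resize(a,(340,340));o[258:598,:340]=a
cv2.imwrite("pics/unl.png",np.clip(o*1.5,0,255).astype(np.uint8))
go(robot,[.496,.1694,.213],20)
d=pickle.load(open("c0.pkl","rb"))["top"];w=cloud(d)
s=w[:215,55:265].reshape(-1,3);s=s[s[:,2]>.12];print("box",s.min(0),s.max(0))
E
```

```text
t 11.00 tcp [0.4474 0.1507 0.2126] psi 20.2 tilt 0.04 j [ 0.08 -0.19  2.   -0.    1.33 -0.27]
tool shift [ 0.0008  0.0521 -0.0004] az 0.2
box [ 0.37532819 -0.08287623  0.12003582] [1.13163506 0.50289769 1.05956675]
```

View pics/unl.png

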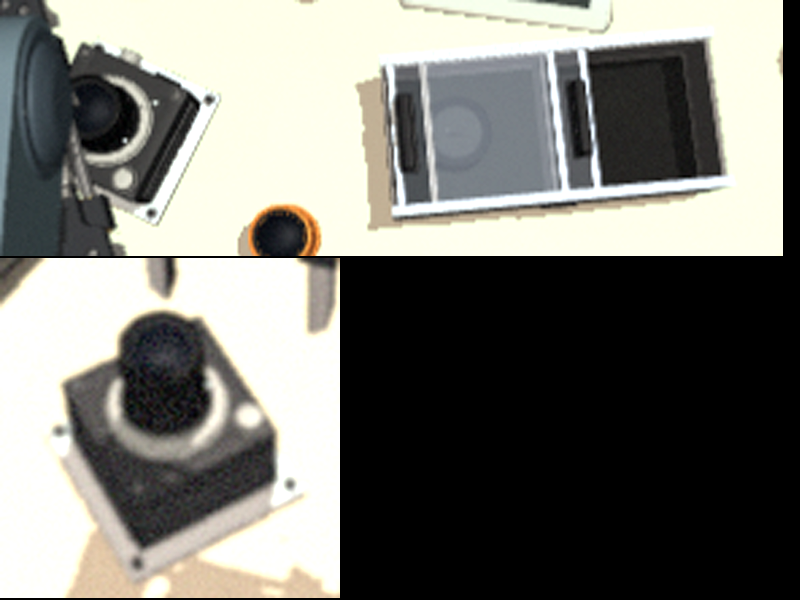

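The lid is fully open and the bay clear, with its handle at (580,117). The lens index dot moved anticlockwise from px (202,280) to (207,277), so the lens has sprung free. Now I'll grip it.

Emit:
send_rows:
  commands:
    - {"fingers":0.08,"dx":0.0008,"dy":0.052,"dz":0,"ax":0,"ay":0,"az":0}
    - {"fingers":0.08,"dx":0,"dy":0,"dz":0.02,"ax":0,"ay":0,"az":0}
    - {"fingers":0.08,"dx":0,"dy":0,"dz":0.04,"ax":0,"ay":0,"az":0}
    - {"fingers":0.08,"dx":0,"dy":0,"dz":0.0435,"ax":0,"ay":0,"az":0}
    - {"fingers":0.08,"dx":0,"dy":0,"dz":0,"ax":0,"ay":0,"az":0}
    - {"fingers":0.08,"dx":0,"dy":0,"dz":0,"ax":0,"ay":0,"az":0}

```text
time: 11.75
tcp_pos: [0.4972, 0.1694, 0.111]
ee_rot: [1.799, 2.574, 0.002]
force: [-0.7, 0.6, 0.4]
finger_gap: 0.08
grasp_force: 0.0
```

Emit:
send_rows:
  commands:
    - {"fingers":0.058,"dx":0,"dy":0,"dz":0,"ax":0,"ay":0,"az":0}
    - {"fingers":0.054,"dx":0,"dy":0,"dz":0,"ax":0,"ay":0,"az":0}
    - {"fingers":0.045,"dx":0,"dy":0,"dz":0,"ax":0,"ay":0,"az":0}
    - {"fingers":0.045,"dx":0,"dy":0,"dz":0,"ax":0,"ay":0,"az":0}
  newtons: 10

```text
time: 12.25
tcp_pos: [0.4966, 0.1692, 0.1101]
ee_rot: [1.8, 2.574, 0.001]
force: [-1.7, 0.2, 2.9]
finger_gap: 0.0523
grasp_force: 10.0
```

```bash
python3 - <<'E'
from h import *
from workcell import robot
go(robot,[.496,.1694,.109],20)
o=robot.get_obs();print(o["force"],o["ft_torque"],o["finger_gap"],o["grasp_force"])
E
```

```text
t 12.25 tcp [0.4966 0.1692 0.1101] psi 20.1 tilt 0.05 j [ 0.11  0.07  1.95 -0.    1.11 -0.24]
tool shift [ 0.0004 -0.0005  0.0011] az 0.1
[-1.67172427  0.15958907  2.89205219] [-0.1122499   0.19195365  0.0375272 ] 0.05234739580249447 10.000157944350576
```

Emit:
send_rows:
  commands:
    - {"fingers":0.045,"dx":0,"dy":0,"dz":0,"ax":0,"ay":0,"az":0}
    - {"fingers":0.045,"dx":0,"dy":0,"dz":0,"ax":0,"ay":0,"az":0}
    - {"fingers":0.045,"dx":0,"dy":0,"dz":0,"ax":0,"ay":0,"az":-5}
    - {"fingers":0.045,"dx":0,"dy":0,"dz":0,"ax":0,"ay":0,"az":-5}
    - {"fingers":0.045,"dx":0,"dy":0,"dz":0,"ax":0,"ay":0,"az":-5}
    - {"fingers":0.045,"dx":0,"dy":0,"dz":0,"ax":0,"ay":0,"az":0}
  newtons: 35

```text
time: 13.0
tcp_pos: [0.4968, 0.1692, 0.11]
ee_rot: [1.45, 2.786, 0.001]
force: [-0.0, -0.6, 5.5]
finger_gap: 0.0514
grasp_force: 35.0
```

```bash
python3 - <<'E'
from h import *
from workcell import robot
go(robot,[.496,.1694,.109],80)
o=robot.get_obs();print(o["force"],o["ft_torque"],o["finger_gap"],o["grasp_force"])
t=robot.camera("top");cv2.imwrite("pics/t15.png",t["image"][:,:,::-1])
# lens index dot: small white blob near the flange
b=cv2.resize(t["image"][225:315,155:255,::-1],(600,540),interpolation=cv2.INTER_CUBIC)
cv2.imwrite("pics/t15c.png",np.clip(b*1.5,0,255).astype(np.uint8))
E
```

```text
t 13.00 tcp [0.4968 0.1692 0.11  ] psi 35.0 tilt 0.08 j [ 0.11  0.07  1.95 -0.    1.11 -0.5 ]
tool shift [ 0.0006 -0.0006  0.001 ] az -45.0
[-0.03884088 -0.56842238  5.45329729] [-0.12871747  0.00763713  0.04848921] 0.05144758560758104 35.00047657638788
```

View pics/t15c.png

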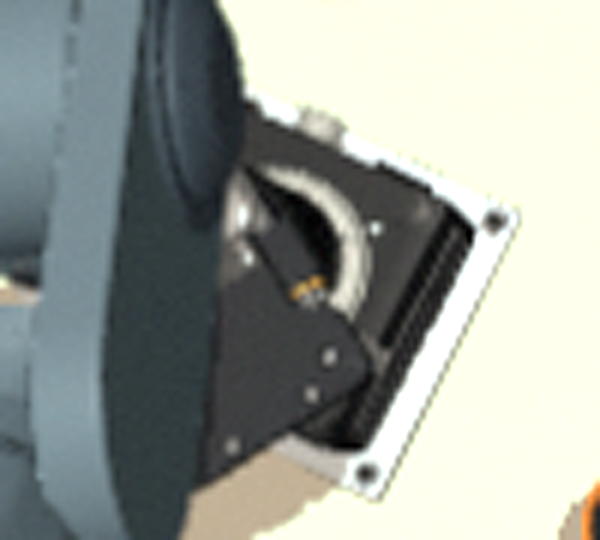

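The gripper hides the lens dot, but the forces are low and the grip is firm. I'll turn the remaining 45°.

Emit:
send_rows:
  commands:
    - {"fingers":0.045,"dx":0,"dy":0,"dz":0,"ax":0,"ay":0,"az":-6}
    - {"fingers":0.045,"dx":0,"dy":0,"dz":0,"ax":0,"ay":0,"az":-6}
    - {"fingers":0.045,"dx":0,"dy":0,"dz":0,"ax":0,"ay":0,"az":-6}
    - {"fingers":0.045,"dx":0,"dy":0,"dz":0,"ax":0,"ay":0,"az":-6}
    - {"fingers":0.045,"dx":0,"dy":0,"dz":0,"ax":0,"ay":0,"az":-6}
    - {"fingers":0.045,"dx":0,"dy":0,"dz":0,"ax":0,"ay":0,"az":-6}
    - {"fingers":0.045,"dx":0,"dy":0,"dz":0,"ax":0,"ay":0,"az":-6}
    - {"fingers":0.045,"dx":0,"dy":0,"dz":0,"ax":0,"ay":0,"az":-3}

```text
time: 14.05
tcp_pos: [0.4972, 0.1693, 0.1102]
ee_rot: [0.272, 3.128, 0.001]
force: [-0.3, -0.7, 5.4]
finger_gap: 0.0512
grasp_force: 35.0
```

Emit:
send_rows:
  commands:
    - {"fingers":0.045,"dx":0,"dy":0,"dz":0,"ax":0,"ay":0,"az":0}
    - {"fingers":0.045,"dx":0,"dy":0,"dz":-0.001,"ax":0,"ay":0,"az":0}
    - {"fingers":0.045,"dx":0,"dy":0,"dz":-0.001,"ax":0,"ay":0,"az":0}

```text
time: 14.42
tcp_pos: [0.4957, 0.1693, 0.1108]
ee_rot: [-0.274, -3.128, 0.0]
force: [1.3, 0.1, -2.5]
finger_gap: 0.0516
grasp_force: 35.0
```

```bash
python3 - <<'E'
from h import *
from workcell import robot
go(robot,[.496,.1694,.109],80)
o=robot.get_obs();print(o["force"],o["ft_torque"],o["finger_gap"],o["grasp_force"])
E
```

```text
t 14.43 tcp [0.4957 0.1693 0.1108] psi 80.0 tilt 0.07 j [ 0.11  0.07  1.95  0.    1.12 -1.28]
tool shift [-0.0003  0.0002  0.0018] az 0.0
[ 1.32755517  0.12181447 -2.46371447] [ 0.19312493 -0.28334802 -0.04221301] 0.0515522706949226 34.99914351850748
```

Emit:
send_rows:
  commands:
    - {"fingers":0.045,"dx":0,"dy":0,"dz":-0.001,"ax":0,"ay":0,"az":0}
    - {"fingers":0.045,"dx":0,"dy":0,"dz":-0.002,"ax":0,"ay":0,"az":0}
    - {"fingers":0.045,"dx":0,"dy":0,"dz":-0.002,"ax":0,"ay":0,"az":0}
    - {"fingers":0.045,"dx":0,"dy":0,"dz":0,"ax":0,"ay":0,"az":0}

```text
time: 14.92
tcp_pos: [0.4959, 0.1693, 0.1164]
ee_rot: [-0.272, -3.129, 0.0]
force: [0.6, 1.7, -2.7]
finger_gap: 0.0517
grasp_force: 35.0
```

The lens is free: the load is about 3 N, close to its weight. I'll lift it straight up.

Emit:
send_rows:
  commands:
    - {"fingers":0.045,"dx":0,"dy":0,"dz":-0.01,"ax":0,"ay":0,"az":0}
    - {"fingers":0.045,"dx":0,"dy":0,"dz":-0.02,"ax":0,"ay":0,"az":0}
    - {"fingers":0.045,"dx":0,"dy":0,"dz":-0.03,"ax":0,"ay":0,"az":0}
    - {"fingers":0.045,"dx":0,"dy":0,"dz":-0.03,"ax":0,"ay":0,"az":0}
    - {"fingers":0.045,"dx":0,"dy":0,"dz":0,"ax":0,"ay":0,"az":9}
    - {"fingers":0.045,"dx":0,"dy":0,"dz":0,"ax":0,"ay":0,"az":9}
    - {"fingers":0.045,"dx":0,"dy":0,"dz":0,"ax":0,"ay":0,"az":9}
    - {"fingers":0.045,"dx":0,"dy":0,"dz":0,"ax":0,"ay":0,"az":9}

```text
time: 15.92
tcp_pos: [0.4958, 0.1689, 0.2068]
ee_rot: [-1.233, -2.889, 0.002]
force: [0.2, -0.4, -2.5]
finger_gap: 0.0518
grasp_force: 35.0
```

Emit:
send_rows:
  commands:
    - {"fingers":0.045,"dx":0,"dy":0,"dz":0,"ax":0,"ay":0,"az":9}
    - {"fingers":0.045,"dx":0,"dy":0,"dz":0,"ax":0,"ay":0,"az":9}
    - {"fingers":0.045,"dx":0,"dy":0,"dz":0,"ax":0,"ay":0,"az":9}
    - {"fingers":0.045,"dx":0,"dy":0,"dz":0,"ax":0,"ay":0,"az":9}
    - {"fingers":0.045,"dx":0,"dy":0,"dz":0,"ax":0,"ay":0,"az":1.4}
    - {"fingers":0.045,"dx":0,"dy":0,"dz":0,"ax":0,"ay":0,"az":0}

```text
time: 16.68
tcp_pos: [0.4961, 0.1691, 0.2066]
ee_rot: [2.087, 2.349, -0.001]
force: [-0.2, -0.1, -3.5]
finger_gap: 0.0515
grasp_force: 35.0
```

```bash
python3 - <<'E'
from h import *
from workcell import robot
go(robot,[.5135,-.2816,.205],6.6)
c=robot.camera("side");cv2.imwrite("pics/lift.png",c["image"][120:420,200:500,::-1])
w=cloud(robot.camera("top"));s=w[225:320,160:260].reshape(-1,3)
print(robot.get_obs()["force"])
E
```

```text
t 16.68 tcp [0.4961 0.1691 0.2066] psi 6.8 tilt 0.03 j [ 0.11 -0.05  1.88 -0.    1.3  -0.01]
tool shift [-0.4496 -0.0357  0.0018] az 0.2
[ 0.23419339  0.08304118 -3.94800564]
```

View pics/lift.png

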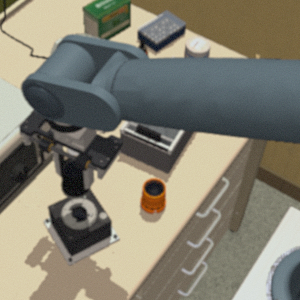

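The picture shows the lens upright in the gripper at (75,175) above the empty mount at (75,212). I'll carry it over the bay.

Emit:
send_rows:
  commands:
    - {"fingers":0.045,"dx":-0.03,"dy":-0.0024,"dz":0,"ax":0,"ay":0,"az":0.2}
    - {"fingers":0.045,"dx":-0.05,"dy":-0.004,"dz":0,"ax":0,"ay":0,"az":0}
    - {"fingers":0.045,"dx":-0.05,"dy":-0.004,"dz":0,"ax":0,"ay":0,"az":0}
    - {"fingers":0.045,"dx":-0.05,"dy":-0.004,"dz":0,"ax":0,"ay":0,"az":0}
    - {"fingers":0.045,"dx":-0.05,"dy":-0.004,"dz":0,"ax":0,"ay":0,"az":0}
    - {"fingers":0.045,"dx":-0.05,"dy":-0.004,"dz":0,"ax":0,"ay":0,"az":0}
    - {"fingers":0.045,"dx":-0.05,"dy":-0.004,"dz":0,"ax":0,"ay":0,"az":0}
    - {"fingers":0.045,"dx":-0.05,"dy":-0.004,"dz":0,"ax":0,"ay":0,"az":0}

```text
time: 17.77
tcp_pos: [0.5086, -0.2135, 0.2066]
ee_rot: [2.092, 2.344, 0.0]
force: [0.3, 0.1, -2.8]
finger_gap: 0.0517
grasp_force: 35.0
```

Emit:
send_rows:
  commands:
    - {"fingers":0.045,"dx":-0.045,"dy":-0.0035,"dz":0,"ax":0,"ay":0,"az":0}
    - {"fingers":0.045,"dx":-0.0246,"dy":-0.0015,"dz":0,"ax":0,"ay":0,"az":0}
    - {"fingers":0.045,"dx":0,"dy":0,"dz":0,"ax":0,"ay":0,"az":0}
    - {"fingers":0.045,"dx":0,"dy":0,"dz":0,"ax":0,"ay":0,"az":0}

```text
time: 18.27
tcp_pos: [0.5117, -0.2803, 0.2062]
ee_rot: [-2.091, -2.343, -0.001]
force: [0.7, -0.4, -4.0]
finger_gap: 0.0513
grasp_force: 35.0
```

```bash
python3 - <<'E'
from h import *
from workcell import robot
go(robot,[.5135,-.2816,.047],6.6)
c=robot.camera("side");cv2.imwrite("pics/over.png",cv2.resize(np.clip(c["image"][150:300,290:490,::-1]*1.3,0,255).astype(np.uint8),None,fx=3,fy=3))
E
```

```text
t 18.27 tcp [ 0.5117 -0.2803  0.2062] psi 6.5 tilt 0.07 j [-0.7   0.1   1.74  0.    1.31 -0.81]
tool shift [-0.0017  0.0017  0.1592] az -0.1
```

View pics/over.png

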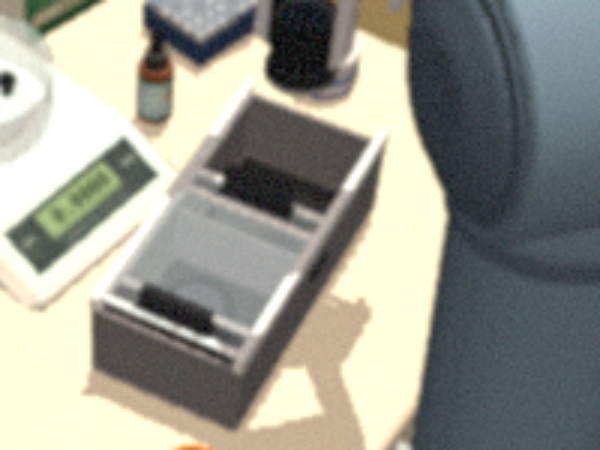

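The bay below is open and clear, with the lens hanging at (300,45). I'll descend.

Emit:
send_rows:
  commands:
    - {"fingers":0.045,"dx":-0.0017,"dy":0.0017,"dz":0.02,"ax":0,"ay":0,"az":0}
    - {"fingers":0.045,"dx":0,"dy":0,"dz":0.035,"ax":0,"ay":0,"az":0}
    - {"fingers":0.045,"dx":0,"dy":0,"dz":0.035,"ax":0,"ay":0,"az":0}
    - {"fingers":0.045,"dx":0,"dy":0,"dz":0.03,"ax":0,"ay":0,"az":0}
    - {"fingers":0.045,"dx":0,"dy":0,"dz":0.02,"ax":0,"ay":0,"az":0}
    - {"fingers":0.045,"dx":0,"dy":0,"dz":0.01,"ax":0,"ay":0,"az":0}
    - {"fingers":0.045,"dx":0,"dy":0,"dz":0.003,"ax":0,"ay":0,"az":0}
    - {"fingers":0.045,"dx":0,"dy":0,"dz":0,"ax":0,"ay":0,"az":0}

```text
time: 19.32
tcp_pos: [0.5141, -0.2834, 0.0543]
ee_rot: [2.092, 2.342, 0.0]
force: [0.8, 0.4, -3.2]
finger_gap: 0.0516
grasp_force: 35.0
```

Emit:
send_rows:
  commands:
    - {"fingers":0.045,"dx":0,"dy":0,"dz":0.001,"ax":0,"ay":0,"az":0}
    - {"fingers":0.045,"dx":0,"dy":0,"dz":0.001,"ax":0,"ay":0,"az":0}
    - {"fingers":0.045,"dx":0,"dy":0,"dz":0.001,"ax":0,"ay":0,"az":0}
    - {"fingers":0.045,"dx":0,"dy":0,"dz":0,"ax":0,"ay":0,"az":0}

```text
time: 19.82
tcp_pos: [0.5135, -0.283, 0.0504]
ee_rot: [-2.093, -2.343, 0.0]
force: [-0.4, -0.4, -3.9]
finger_gap: 0.0519
grasp_force: 35.0
```

Emit:
send_rows:
  commands:
    - {"fingers":0.045,"dx":0,"dy":0,"dz":0.001,"ax":0,"ay":0,"az":0}
    - {"fingers":0.045,"dx":0,"dy":0,"dz":0.001,"ax":0,"ay":0,"az":0}
    - {"fingers":0.045,"dx":0,"dy":0,"dz":0.001,"ax":0,"ay":0,"az":0}
    - {"fingers":0.045,"dx":0,"dy":0,"dz":0,"ax":0,"ay":0,"az":0}

```text
time: 20.32
tcp_pos: [0.5135, -0.2829, 0.0473]
ee_rot: [-2.093, -2.343, 0.0]
force: [0.6, 0.8, -3.5]
finger_gap: 0.0514
grasp_force: 35.0
```

Emit:
send_rows:
  commands:
    - {"fingers":0.045,"dx":0,"dy":0,"dz":0.0007,"ax":0,"ay":0,"az":0}
    - {"fingers":0.045,"dx":0,"dy":0,"dz":0,"ax":0,"ay":0,"az":0}

```text
time: 20.58
tcp_pos: [0.5136, -0.283, 0.0467]
ee_rot: [-2.093, -2.343, 0.0]
force: [0.0, -0.4, -3.9]
finger_gap: 0.0519
grasp_force: 35.0
```

Emit:
send_rows:
  commands:
    - {"fingers":0.045,"dx":0,"dy":0,"dz":0.0007,"ax":0,"ay":0,"az":0}
    - {"fingers":0.045,"dx":0,"dy":0,"dz":0,"ax":0,"ay":0,"az":0}

```text
time: 20.82
tcp_pos: [0.5136, -0.2831, 0.0465]
ee_rot: [-2.093, -2.343, 0.0]
force: [-1.8, 0.2, 0.8]
finger_gap: 0.0516
grasp_force: 35.0
```

Emit:
send_rows:
  commands:
    - {"fingers":0.045,"dx":0,"dy":0,"dz":0.0005,"ax":0,"ay":0,"az":0}
    - {"fingers":0.045,"dx":0,"dy":0,"dz":0,"ax":0,"ay":0,"az":0}

```text
time: 21.08
tcp_pos: [0.5137, -0.2831, 0.0465]
ee_rot: [-2.093, -2.343, 0.0]
force: [-3.1, 2.4, 5.3]
finger_gap: 0.0517
grasp_force: 35.0
```

Emit:
send_rows:
  commands:
    - {"fingers":0.045,"dx":0,"dy":0,"dz":0.0005,"ax":0,"ay":0,"az":0}
    - {"fingers":0.045,"dx":0,"dy":0,"dz":0,"ax":0,"ay":0,"az":0}

```text
time: 21.32
tcp_pos: [0.5137, -0.2832, 0.0464]
ee_rot: [-2.092, -2.343, 0.0]
force: [-4.7, 2.7, 8.5]
finger_gap: 0.0514
grasp_force: 35.0
```

It is on the floor. I'll ease off, open moderately and rise.

Emit:
send_rows:
  commands:
    - {"fingers":0.045,"dx":0,"dy":0,"dz":-0.001,"ax":0,"ay":0,"az":0}
    - {"fingers":0.054,"dx":0,"dy":0,"dz":0,"ax":0,"ay":0,"az":0}
    - {"fingers":0.058,"dx":0,"dy":0,"dz":0,"ax":0,"ay":0,"az":0}
    - {"fingers":0.066,"dx":0,"dy":0,"dz":0,"ax":0,"ay":0,"az":0}
    - {"fingers":0.07,"dx":0,"dy":0,"dz":0,"ax":0,"ay":0,"az":0}
    - {"fingers":0.07,"dx":0,"dy":0,"dz":0,"ax":0,"ay":0,"az":0}
  newtons: 5

```text
time: 22.08
tcp_pos: [0.5136, -0.283, 0.0461]
ee_rot: [2.093, 2.343, 0.0]
force: [-0.7, 0.2, 0.7]
finger_gap: 0.0702
grasp_force: 0.0
```

Emit:
send_rows:
  commands:
    - {"fingers":0.07,"dx":0,"dy":0,"dz":-0.01,"ax":0,"ay":0,"az":0}
    - {"fingers":0.07,"dx":0,"dy":0,"dz":-0.02,"ax":0,"ay":0,"az":0}
    - {"fingers":0.07,"dx":0,"dy":0,"dz":-0.04,"ax":0,"ay":0,"az":0}
    - {"fingers":0.07,"dx":0,"dy":0,"dz":-0.05,"ax":0,"ay":0,"az":0}
    - {"fingers":0.07,"dx":0,"dy":0,"dz":-0.05,"ax":0,"ay":0,"az":0}
    - {"fingers":0.07,"dx":0.05,"dy":0,"dz":0,"ax":0,"ay":0,"az":0}
    - {"fingers":0.07,"dx":0.06,"dy":0,"dz":0,"ax":0,"ay":0,"az":0}
    - {"fingers":0.07,"dx":0.06,"dy":0,"dz":0,"ax":0,"ay":0,"az":0}

```text
time: 23.08
tcp_pos: [0.4944, -0.1127, 0.218]
ee_rot: [2.092, 2.34, 0.002]
force: [0.5, 0.2, -0.3]
finger_gap: 0.0703
grasp_force: 0.0
```

Emit:
send_rows:
  commands:
    - {"fingers":0.07,"dx":0.06,"dy":0,"dz":0,"ax":0,"ay":0,"az":0}
    - {"fingers":0.07,"dx":0.06,"dy":0,"dz":0,"ax":0,"ay":0,"az":0}
    - {"fingers":0.07,"dx":0.05,"dy":0,"dz":0,"ax":0,"ay":0,"az":0}
    - {"fingers":0.07,"dx":0.03,"dy":0,"dz":0,"ax":0,"ay":0,"az":0}
    - {"fingers":0.07,"dx":0,"dy":0,"dz":0,"ax":0,"ay":0,"az":0}

```text
time: 23.7
tcp_pos: [0.472, 0.0861, 0.2176]
ee_rot: [2.087, 2.345, 0.002]
force: [0.1, -1.0, 0.1]
finger_gap: 0.0702
grasp_force: 0.0
```

```bash
python3 - <<'E'
from h import *
from workcell import robot
t=robot.camera("top");cv2.imwrite("pics/end.png",np.clip(cv2.resize(t["image"][90:340,160:520,::-1],None,fx=2.2,fy=2.2)*1.4,0,255).astype(np.uint8))
w=cloud(t);s=w[235:305,375:440].reshape(-1,3);s=s[(s[:,2]>.066)&(s[:,2]<.078)]
k=np.hypot(s[:,0]-.5135,s[:,1]+.2816)<.035;print(k.sum(),s[k].mean(0),s[k].std(0),cv2.minEnclosingCircle(s[k][:,:2].astype(np.float32)))
print(robot.get_obs()["time"],robot.get_obs()["tcp_pos"])
E
```

```text
427 [ 0.51322462 -0.2805964   0.07252914] [0.01351721 0.0128856  0.00247403] ((0.5135768055915833, -0.27997294068336487), 0.026749251410365105)
23.75 [0.47220388 0.08496906 0.21738015]
```

View pics/end.png

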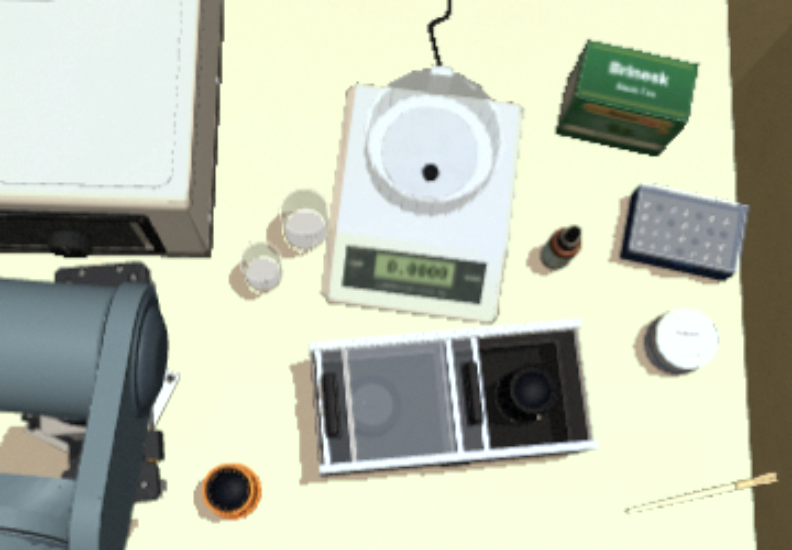

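The lens stands upright in the open bay at (530,392), with its top at z 0.073–0.076 as expected. The capped lens is still at (375,405), the upper lid is shut, and nothing near by has moved. I'll hand it in.

```bash
python3 -c "
from workcell import robot
print(robot.sign_off())"
```

```text
the job is handed in; nothing more can be done
None
```

The job is handed in at about 24 s: the lower lid is fully under its neighbour, the lens is off the camera and standing upright in the open bay, and the last picture shows nothing else disturbed.

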